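Warm the jam jar on the third click

ROBOT

A 7-joint arm with a two-finger parallel gripper is mounted at the origin on a cart in front of the work surface, level with it; the furniture and walls round the work are solid. World frame = base frame: x ahead of the robot, y to its left, z up, the work surface at z = 0. Lengths are in m, angles in rad, forces in N, time in s.
With the tool pointing down it reaches from about 0.4 to 0.85 m from the base axis. Payload 4.5 kg.
Tool frame: the origin (TCP) lies at the very end of the fingers, on their centre line; the grasp point (between the pads) lies 19 mm behind it (r.grip_point_offset is the distance from the TCP to the grasp point, in m); z points along the fingers, y is the line along which they close (so a half turn about z gives the same grasp; the last joint's range is limited). The gripper opens to 88 mm and grips with 3 to 60 N. Pads are 18 mm wide; open, the fingers measure 123 mm over their backs; the gripper's body (75 mm by 187 mm) begins 45 mm behind the grasp point.
Start: joints at [-1.21, 0.689, -0.195, 1.565, 0.157, 0.902, -0.215], TCP at [0.201, 0.592, 0.217] pointing down, gripper open.
Joint ranges: [-3.01, 3.01], [-0.46, 2.08], [-1.47, 1.51], [0.13, 2.56], [-1, 4.14], [0.04, 2.09], [-2.66, 2.66]. Speed limits (rad/s): [2.57, 2.57, 3.14, 3.14, 3.14, 3.14, 3.14].

INTERFACE

Orientations are given as a unit quaternion [x, y, z, w].
In Python, from plant import r gives the robot as it stands.
- The arm moves only by the tool carry_out, never from a script. Its argument "rows" is a list of rows, each a list of 3 entries, a list of its own where there are three numbers: the shift along the tool's x, y, z in cm, then the turn, a rotation vector about the tool's x, y, z in degrees, then the closure, from 0 (fully open) to 1 (shut). A call has 1 to 12 rows; each row is the pose to reach, as a shift and turn from the pose commanded when the call began, along the tool's axes at that moment; what a row does not reach only later rows make up. A row lasts 1/10 s, in which the tool goes at most 50 mm and 8.59 degrees, less where a joint would pass 70% of its speed; a pose out of reach is approached as far as the arm can. A call with a gripper value outside its range is refused whole. The fingers move at their own pace and stop on an object; "newtons" is the grip in N (left out, the last holds). Time passes only in rows, so rows that repeat a pose let the fingers close. It gives the time, the measured TCP pose, the force, the opening and the grip force at its end, in the units of the state.
- r.get_state(): the state, without advancing time (a new reading comes with each control period).
- r.snapshot(name): name is "scene" or "top" or "wrist"; returns a dict with "image" (400x640x3 uint8, red, green, blue), "fx", "fy", "cx", "cy" (pixels), "dist_coeffs" ([k1, k2, p1, p2, k3] as OpenCV has them; the pictures are not rectified), "pose" (4x4, takes a point from camera to world coordinates). Camera axes: x right, y up, looking along -z (the intrinsics and any distortion apply to the point x, -y, -z); pixel columns grow to the right and rows downward; lengths in m; the calibration is good to about 2 mm. A picture is of the moment at which its call begins. There is no depth.
- r.finish_job(): hands the job in; it is judged then, once.
The state is a dict: "clock": time; "q": joint angles; "qd": joint speeds; "joint_torque": joint torques, N m; "tool_pos": TCP position; "eef_rot": TCP orientation; "contact_force": force on the tool from outside, world axes, zero at the start; "moment": the same for the moment, N m; "opening": opening from 0.0 (shut) to 1.0 (fully open); "finger_force": force on a finger pad.
Only numpy, scipy, OpenCV 4.12 (cv2) and the standard library are available. Lean on these libraries where they do the work, as an engineer would, in place of code of your own. Each camera call takes 0.05 s, during which the arm holds its last target. There are 200 camera calls.

TASK

Warm the jam jar: first turn the warming plate's unmarked black selector anticlockwise all the way to its end stop (off), and only then stand the jar upright in the middle of the round steel plate, setting it down without dropping it. With the jar in place, turn the selector clockwise exactly three clicks up from the stop, leave it there, and leave the other things on the worktop where they stand.

Things in the scene. Friction and masses are not known exactly. Their poses are not given: they have to be found in the camera images.
- warmer: white electric warming plate, fixed, slab 140 x 270 x 26 mm; origin under its centre, z up. At its +y end the round dark steel plate (104 mm across, top 31 mm above the worktop, centre 65 mm along +y). At its -y end the control pod, 104 x 95 mm, top 62 mm above the worktop, with the selector on it (axis 80 mm along -y)
- plate_top (a point): centre of the upper face of the round dark steel plate of the warmer, z up
- selector_grip (a point): the height to grip the selector, on its vertical axis, 23 mm above the pod's top. The selector is a plain round black knob with fine ribs, 40 mm across, from 4 to 34 mm above the pod's top, without any mark or pointer
- selector (a joint): turn of the selector, rad, growing clockwise seen from above; 0 at the anticlockwise end stop (off). Rest positions every 0.419 rad (24 degrees): the stop and six clicks, up to 2.51; let go in between it springs to the nearer one. Third click: 1.257. A click takes about 0.1 N m; at a stop it stays put and the fingers of a light grip (20 to 30 N) slip round it
- jam_jar: small closed round glass jam jar with red filling and a pale lid, 84 mm high, about 66 mm across the body, 63 mm across the lid (the top 10 mm), about 0.25 kg; lid fixed. Origin at the centre of its underside, z up
- tin: green food tin standing, 57 mm across, 72 mm high, loose bystander; origin at the centre of its underside
- spice_jar: spice jar with red cap, 45 mm across, 106 mm high, loose bystander; origin at the centre of its underside
- mug: terracotta-coloured mug, 82 mm across, 90 mm high, handle along its -y, loose bystander; origin under the middle of mug and handle together
- lemon: lemon, 71 x 53 x 51 mm, lying on the chopping board at the right, loose bystander; origin under its centre
There are look-alikes about, which are no part of the job. Leave any blue look-alike of the jam_jar alone.

How it is judged:
By the outcome, as a careful person would: the job done as asked, in the order asked, and still so for the second after the job is handed in, with the robot touching nothing.
It also fails if it takes over 70 s, if anything falls off the work surface, if the arm or the gripper's body presses on something with over 40 N, if the wrist force passes 120 N, or if a joint passes its speed limit or range.

## Working session

There is one attempt and no reset: what is moved stays moved. The work goes in short steps, Python scripts to look and compute and a tool call to move; the robot and the scene stay as the last step left them, time stands still between calls to the robot, and variables do not carry over. Pictures are saved under pics/ and viewed, at most 10 in all, crops included, and the job is handed in when it is done.

Besides the shell and the picture viewer there is one more tool, called after ">>>" as name(argument=value, ...), one argument or row to a line, values as JSON. carry_out: Moves the arm, as the interface text tells. Its arguments: {"type":"object","properties":{"rows":{"type":"array"},"newtons":{"type":"number"}},"required":["rows"]}

```bash
mkdir -p pics; ls
cat > h.py <<'E'
import numpy as np,cv2
from plant import r
from scipy.spatial.transform import Rotation as R
def snap(n,f=None):
    s=r.snapshot(n)
    if f: cv2.imwrite('pics/'+f,np.ascontiguousarray(s['image'][:,:,::-1]))
    return s
def ray(s,u,v):
    K=np.array([[s['fx'],0,s['cx']],[0,s['fy'],s['cy']],[0,0,1.]])
    p=cv2.undistortPoints(np.array([[[u,v]]],float),K,np.array(s['dist_coeffs'],float))[0,0]
    T=np.array(s['pose']); return T[:3,3],T[:3,:3]@np.array([p[0],-p[1],-1])
def at(s,u,v,z):
    o,d=ray(s,u,v); return o+d*(z-o[2])/d[2]
def proj(s,P):
    T=np.array(s['pose']); c=T[:3,:3].T@(np.array(P)-T[:3,3]); c=np.array([c[0],-c[1],-c[2]])
    K=np.array([[s['fx'],0,s['cx']],[0,s['fy'],s['cy']],[0,0,1.]])
    return cv2.projectPoints(c[None],np.zeros(3),np.zeros(3),K,np.array(s['dist_coeffs'],float))[0].ravel()
E
python3 - <<'E'
from h import *
a=snap('scene','s1.png');b=snap('top','t1.png')
np.set_printoptions(precision=4,suppress=True)
for s in(a,b):print(s['fx'],s['dist_coeffs'],np.array(s['pose']))
print(r.get_state(), r.grip_point_offset)
E
```

```text
pics
493.6016026346784 [-0.0462  0.      0.      0.      0.    ] [[ 0.4     0.3403 -0.851  -0.6498]
 [-0.9165  0.1568 -0.3681 -0.5877]
 [ 0.0082  0.9272  0.3746  0.6227]
 [ 0.      0.      0.      1.    ]]
441.0356852862091 [-0.1129  0.      0.      0.      0.    ] [[-0.0137  0.9899 -0.1412  0.3838]
 [-0.9998 -0.0156 -0.0123 -0.0754]
 [-0.0144  0.141   0.9899  1.1752]
 [ 0.      0.      0.      1.    ]]
{'clock': 0.1, 'q': array([-1.2102,  0.6899, -0.1945,  1.5662,  0.1573,  0.9025, -0.2151]), 'qd': array([ 0.0004, -0.0034, -0.0005, -0.0009, -0.0009,  0.0019,  0.0004]), 'joint_torque': array([ -0.0025, -52.8498,  -1.271 , -15.3836,  -0.0525,   0.002 ,
         0.0001]), 'tool_pos': array([0.2005, 0.5913, 0.2166]), 'eef_rot': array([ 0.1626,  0.9867, -0.0008, -0.0001]), 'contact_force': array([ 0.4984, -0.8099, -0.4411]), 'moment': array([-0.0249,  0.0849,  0.0267]), 'finger_force': 0.0, 'opening': 1.0030205805001515} 0.0187
```

View pics/s1.png

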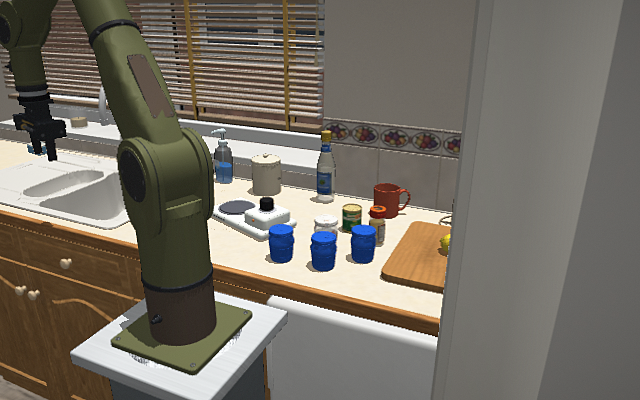

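View pics/t1.png

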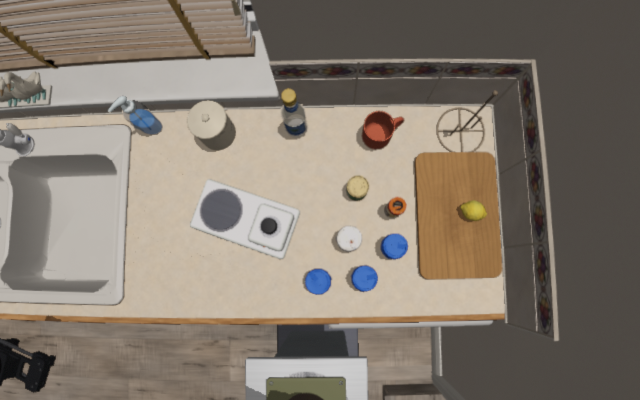

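The white-lidded jar is at top (349,239), scene (325,225). Look-alikes are three blue jars at top (318,281), (365,278), (395,246). The tin is at (357,187), the spice jar at (397,207), the selector at (269,226) and the steel plate at (221,210).

Run:
```python
from h import *
np.set_printoptions(precision=3,suppress=True)
s=snap('top');c=snap('scene')
crop=lambda s,x0,x1,y0,y1,k:cv2.resize(np.ascontiguousarray(s['image'][y0:y1,x0:x1,::-1]),None,fx=k,fy=k,interpolation=cv2.INTER_CUBIC)
A=crop(s,190,420,160,300,3.4);B=crop(c,210,400,175,275,4.1)[:, :780]
cv2.imwrite('pics/c1.png',np.vstack([cv2.resize(A,(560,340))[:,:,:],cv2.resize(B,(560,260))]))
for n,u,v,z in [('jar',349,239,.084),('b1',318,281,.084),('b2',365,278,.084),('b3',395,246,.084),('tin',357,187,.072),('spice',397,207,.106),('mug',378,129,.09),('plate',221,210,.031),('knob',269,226,.096)]:
    P=at(s,u,v,z);print(n,P,np.hypot(*P[:2]),proj(c,P))
for u,v in[(209,182),(299,217),(284,255),(192,226)]:print(at(s,u,v,.026))
```

```text
jar [ 0.454 -0.116  0.084] 0.4681580775667575 [325.767 218.384]
b1 [ 0.352 -0.038  0.084] 0.3538742903271066 [281.839 228.051]
b2 [ 0.357 -0.153  0.084] 0.3887761437994755 [324.159 235.472]
b3 [ 0.435 -0.229  0.084] 0.49109770913467565 [363.611 228.78 ]
tin [ 0.586 -0.139  0.072] 0.6024179535834986 [351.451 206.455]
spice [ 0.529 -0.234  0.106] 0.5781003238595728 [377.316 208.034]
mug [ 0.733 -0.195  0.09 ] 0.7584147147701571 [385.546 187.287]
plate [0.538 0.219 0.031] 0.5808329959749555 [237.564 205.422]
knob [0.488 0.081 0.096] 0.49443446628156945 [267.419 198.37 ]
[0.615 0.254 0.026]
[0.517 0.012 0.026]
[0.418 0.052 0.026]
[0.497 0.298 0.026]
```

View pics/c1.png

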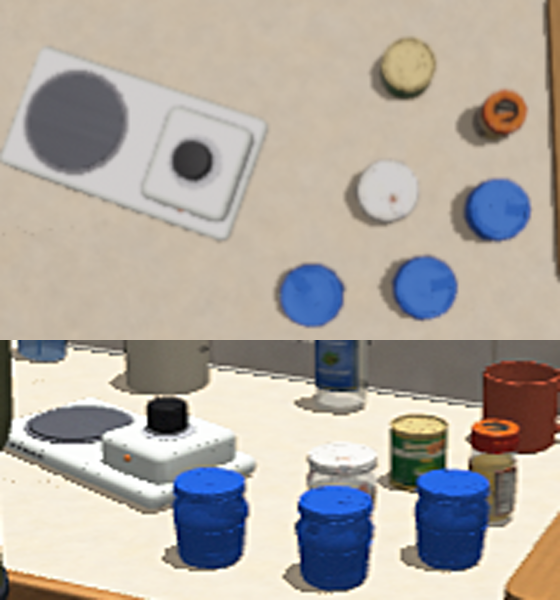

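The crop confirms it: the white-lidded glass jar (top 349,239) is the only one that isn't blue, so I choose that one. Moving above the selector, turning the wrist clockwise on the way so it has room to turn anticlockwise.

>>> carry_out(
  rows=[
    [[-43.6, -39.1, 0], [0, 0, 100], 0],
    [[-43.6, -39.1, 0], [0, 0, 100], 0],
    [[-43.6, -39.1, 0], [0, 0, 100], 0],
    [[-43.6, -39.1, 0], [0, 0, 100], 0],
    [[-43.6, -39.1, 0], [0, 0, 100], 0],
    [[-43.6, -39.1, 0], [0, 0, 100], 0],
    [[-43.6, -39.1, 0], [0, 0, 100], 0],
    [[-43.6, -39.1, 0], [0, 0, 100], 0],
    [[-43.6, -39.1, 0], [0, 0, 100], 0],
    [[-43.6, -39.1, 0], [0, 0, 100], 0],
    [[-43.6, -39.1, 0], [0, 0, 100], 0],
    [[-43.6, -39.1, 0], [0, 0, 100], 0],
  ],
  newtons=25,
)

```text
clock: 1.4
tool_pos: [0.4894, 0.0782, 0.2175]
eef_rot: [0.863, 0.506, 0.0, 0.001]
contact_force: [0.1, -0.2, -0.2]
opening: 1.003
finger_force: 0.0
```

Run:
```python
from h import *
np.set_printoptions(precision=3,suppress=True)
x=r.get_state();M=R.from_quat(x['eef_rot']).as_matrix()
print(x['clock'],x['q'],x['tool_pos'],M,x['contact_force'],x['moment'])
s=snap('wrist','w1.png')
print(proj(s,[.488,.081,.096]),proj(s,[.538,.219,.031]),np.array(s['pose']))
```

```text
1.4 [-0.409  0.533  0.244  1.963 -0.198  0.668 -0.551] [0.489 0.078 0.217] [[ 0.488  0.873  0.001]
 [ 0.873 -0.488 -0.001]
 [-0.     0.001 -1.   ]] [ 0.088 -0.19  -0.153] [-0.059  0.116 -0.   ]
[318.995 190.332] [297.057  44.374] [[ 0.873  0.466  0.145  0.527]
 [-0.488  0.833  0.26   0.146]
 [ 0.    -0.298  0.955  0.385]
 [ 0.     0.     0.     1.   ]]
```

View pics/w1.png

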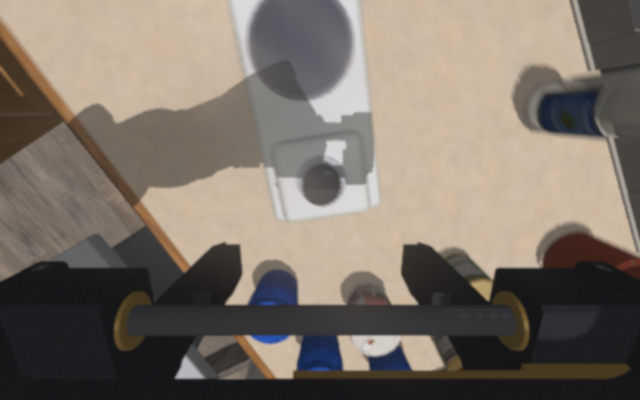

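Wrist view: selector at about (321,182), plate centre at (301,45), and the jar's red filling under its white lid at (372,293).

Run:
```python
from h import *
np.set_printoptions(precision=4,suppress=True)
s=snap('wrist');t=snap('top')
print(at(s,321,182,.09),at(s,301,45,.031),at(s,371,331,.084))
# refine dark blobs
for n,im,roi in (('w',s,(290,150,70,60)),('t',t,(255,212,30,28))):
    x,y,w,h=roi;g=cv2.cvtColor(im['image'][y:y+h,x:x+w],cv2.COLOR_RGB2GRAY)
    m=(g<60).astype(np.uint8);k,l,st,c=cv2.connectedComponentsWithStats(m);i=1+st[1:,4].argmax()
    print(n,st[i],c[i]+[x,y],at(im,*(c[i]+[x,y]),.085))
```

```text
[0.4968 0.08   0.09  ] [0.5465 0.2094 0.031 ] [ 0.456  -0.1158  0.084 ]Traceback (most recent call last):
  File "<stdin>", line 8, in <module>
ValueError: attempt to get argmax of an empty sequence
```

>>> carry_out(
  rows=[
    [[0.3, 0.2, 3], [0, 0, 85], 0],
    [[0.3, 0.2, 6], [0, 0, 85], 0],
    [[0.3, 0.2, 6], [0, 0, 85], 0],
    [[0.3, 0.2, 6], [0, 0, 85], 0],
    [[0.3, 0.2, 6], [0, 0, 85], 0],
    [[0.3, 0.2, 6], [0, 0, 85], 0],
    [[0.3, 0.2, 6], [0, 0, 85], 0],
    [[0.3, 0.2, 6], [0, 0, 85], 0],
    [[0.3, 0.2, 6], [0, 0, 85], 0],
    [[0.3, 0.2, 6], [0, 0, 85], 0],
    [[0.3, 0.2, 6], [0, 0, 85], 0],
  ],
)

```text
clock: 2.65
tool_pos: [0.4903, 0.0853, 0.1569]
eef_rot: [0.979, -0.204, -0.001, -0.0]
contact_force: [0.2, 0.1, 0.1]
opening: 1.003
finger_force: 0.0
```

Run:
```python
from h import *
np.set_printoptions(precision=3,suppress=True)
s=snap('wrist','w2.png');x=r.get_state();M=R.from_quat(x['eef_rot']).as_matrix()
print(x['clock'],x['q'],x['tool_pos'],M)
im=np.ascontiguousarray(s['image'][:,:,::-1])
for c,col in ((np.array([.493,.080]),(0,0,255)),):
  for z in(.066,.096):
    for a in np.linspace(0,2*np.pi,40):
        u=proj(s,[*(c+.02*np.array([np.cos(a),np.sin(a)])),z]); cv2.circle(im,tuple(int(q) for q in u),1,col if z>.07 else (0,255,0),-1)
cv2.imwrite('pics/w2.png',im)
```

```text
2.7 [-0.627  0.709  0.615  2.029 -0.7    0.624 -1.513] [0.49  0.085 0.157] [[ 0.918 -0.397 -0.001]
 [-0.397 -0.918  0.   ]
 [-0.001  0.    -1.   ]]
```

View pics/w2.png

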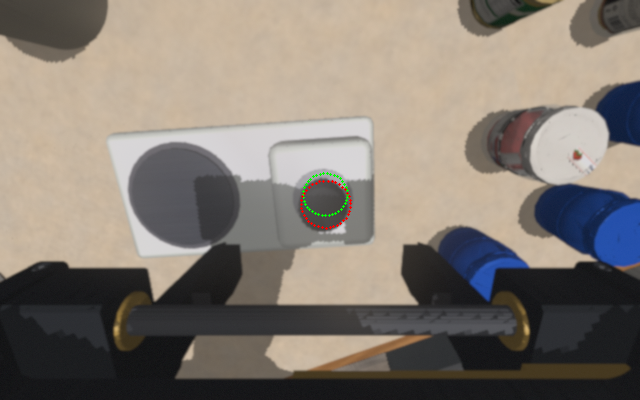

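The red projected circle for a selector at (0.493,0.080) matches the dark knob at (326,203), and the plate is at (184,195). Descending and gripping.

>>> carry_out(
  rows=[
    [[0.4, 0.3, 2], [0, 0, 0], 0],
    [[0.4, 0.3, 4], [0, 0, 0], 0],
    [[0.4, 0.3, 6], [0, 0, 0], 0],
    [[0.4, 0.3, 7.5], [0, 0, 0], 0],
    [[0.4, 0.3, 8.5], [0, 0, 0], 0],
    [[0.4, 0.3, 8.9], [0, 0, 0], 0],
    [[0.4, 0.3, 8.9], [0, 0, 0], 0],
    [[0.4, 0.3, 8.9], [0, 0, 0], 1],
    [[0.4, 0.3, 8.9], [0, 0, 0], 1],
    [[0.4, 0.3, 8.9], [0, 0, 0], 1],
    [[0.4, 0.3, 8.9], [0, 0, 0], 1],
    [[0.4, 0.3, 8.9], [0, 0, 0], 1],
  ],
  newtons=25,
)

```text
clock: 3.9
tool_pos: [0.4938, 0.0791, 0.0685]
eef_rot: [0.979, -0.205, 0.0, -0.0]
contact_force: [0.2, -0.2, -0.9]
opening: 0.571
finger_force: 0.0
```

Run:
```python
from h import *
np.set_printoptions(precision=3,suppress=True)
x=r.get_state()
for k in('clock','q','tool_pos','contact_force','moment','opening','finger_force'):print(k,x[k])
```

```text
clock 3.9
q [-0.496  0.836  0.416  2.076 -0.861  0.407 -1.375]
tool_pos [0.494 0.079 0.068]
contact_force [ 0.237 -0.179 -0.869]
moment [ 0.057  0.161 -0.005]
opening 0.5705991667509187
finger_force 0.0
```

Opening is 50 mm and still closing, so I'll let it finish.

>>> carry_out(
  rows=[
    [[0, 0, 0.1], [0, 0, 0], 1],
    [[0, 0, 0.1], [0, 0, 0], 1],
    [[0, 0, 0.1], [0, 0, 0], 1],
    [[0, 0, 0.1], [0, 0, 0], 1],
  ],
)

```text
clock: 4.3
tool_pos: [0.4952, 0.082, 0.0678]
eef_rot: [0.979, -0.204, 0.001, -0.002]
contact_force: [1.7, 5.4, 3.8]
opening: 0.44
finger_force: 25.0
```

>>> carry_out(
  rows=[
    [[0, -0.3, 0], [0, 0, -6], 1],
    [[0, -0.3, 0], [0, 0, -12], 1],
    [[0, -0.3, 0], [0, 0, -18], 1],
    [[0, -0.3, 0], [0, 0, -24], 1],
    [[0, -0.3, 0], [0, 0, -30], 1],
    [[0, -0.3, 0], [0, 0, -36], 1],
    [[0, -0.3, 0], [0, 0, -42], 1],
    [[0, -0.3, 0], [0, 0, -48], 1],
    [[0, -0.3, 0], [0, 0, -54], 1],
    [[0, -0.3, 0], [0, 0, -60], 1],
    [[0, -0.3, 0], [0, 0, -66], 1],
    [[0, -0.3, 0], [0, 0, -72], 1],
  ],
)

```text
clock: 5.5
tool_pos: [0.494, 0.0874, 0.0678]
eef_rot: [0.911, 0.413, 0.001, -0.003]
contact_force: [-2.9, 13.0, 7.3]
opening: 0.44
finger_force: 25.0
```

```bash
cat > st.py <<'E'
from h import *
np.set_printoptions(precision=3,suppress=True)
x=r.get_state()
for k in('clock','q','tool_pos','contact_force','moment','opening','finger_force'):print(k,x[k])
M=R.from_quat(x['eef_rot']).as_matrix();print(M, 'x-axis deg',np.degrees(np.arctan2(M[1,0],M[0,0])))
E
python3 st.py
```

```text
clock 5.5
q [-0.345  0.795  0.136  2.062 -0.35   0.307 -0.632]
tool_pos [0.494 0.087 0.068]
contact_force [-2.859 13.03   7.312]
moment [ 2.542  0.804 -0.142]
opening 0.44034158052775046
finger_force 25.00064492225647
[[ 0.658  0.753 -0.002]
 [ 0.753 -0.658  0.007]
 [ 0.004 -0.006 -1.   ]] x-axis deg 48.82088699908501
```

>>> carry_out(
  rows=[
    [[0.2, -0.3, 0], [0, 0, -6], 1],
    [[0.2, -0.3, 0], [0, 0, -12], 1],
    [[0.2, -0.3, 0], [0, 0, -18], 1],
    [[0.2, -0.3, 0], [0, 0, -24], 1],
    [[0.2, -0.3, 0], [0, 0, -30], 1],
    [[0.2, -0.3, 0], [0, 0, -36], 1],
    [[0.2, -0.3, 0], [0, 0, -42], 1],
    [[0.2, -0.3, 0], [0, 0, -48], 1],
    [[0.2, -0.3, 0], [0, 0, -54], 1],
    [[0.2, -0.3, 0], [0, 0, -60], 1],
  ],
)

```text
clock: 6.5
tool_pos: [0.49, 0.0868, 0.0673]
eef_rot: [0.584, 0.812, -0.002, -0.003]
contact_force: [-7.2, 5.2, 6.4]
opening: 0.442
finger_force: 25.0
```

```bash
python3 st.py
```

```text
clock 6.5
q [-0.234  0.785 -0.053  2.062  0.115  0.303 -0.058]
tool_pos [0.49  0.087 0.067]
contact_force [-7.235  5.231  6.369]
moment [ 0.798  1.411 -0.616]
opening 0.44230403695615156
finger_force 25.001553297042847
[[-0.317  0.948 -0.007]
 [ 0.948  0.317  0.001]
 [ 0.003 -0.006 -1.   ]] x-axis deg 108.5012689966056
```

Reaction torque has risen to 0.62 N m, so it's probably at the stop. A little more turn will confirm it slips.

>>> carry_out(
  rows=[
    [[0.2, -0.2, 0], [0, 0, -6], 1],
    [[0.2, -0.2, 0], [0, 0, -12], 1],
    [[0.2, -0.2, 0], [0, 0, -18], 1],
    [[0.2, -0.2, 0], [0, 0, -24], 1],
    [[0.2, -0.2, 0], [0, 0, -28], 1],
  ],
)

```text
clock: 7.0
tool_pos: [0.4892, 0.0856, 0.0669]
eef_rot: [0.372, 0.928, -0.001, -0.002]
contact_force: [-3.8, -0.3, 0.4]
opening: 0.444
finger_force: 25.0
```

```bash
python3 st.py
```

```text
clock 7.0
q [-0.179  0.786 -0.143  2.065  0.329  0.317  0.214]
tool_pos [0.489 0.086 0.067]
contact_force [-3.793 -0.279  0.363]
moment [ 0.091  0.824 -0.525]
opening 0.443917629687352
finger_force 25.000177323818207
[[-0.723  0.691 -0.004]
 [ 0.691  0.723 -0.001]
 [ 0.002 -0.004 -1.   ]] x-axis deg 136.31969972999755
```

It slips at a steady ~0.55 N m after 160° of turn, more than the full travel, so the selector is at its end stop. Releasing and moving above the jar; the closing line at ~46° suits the gap between the blue jars.

>>> carry_out(
  rows=[
    [[0, 0, 0], [0, 0, 0], 0],
    [[0, 0, 0], [0, 0, 0], 0],
    [[0, 0, 0], [0, 0, 0], 0],
    [[0, 0, -1], [0, 0, 0], 0],
    [[0, 0, -4], [0, 0, 0], 0],
    [[0, 0, -8], [0, 0, 0], 0],
    [[-2.2, -3.4, -11], [0, 0, 0], 0],
    [[-5, -7.4, -11], [0, 0, 0], 0],
    [[-8, -11.8, -11], [0, 0, 0], 0],
    [[-10.5, -15.5, -11], [0, 0, 0], 0],
    [[-11.5, -16.9, -11], [0, 0, 0], 0],
    [[-11.5, -16.9, -11], [0, 0, 0], 0],
  ],
)

```text
clock: 8.2
tool_pos: [0.457, -0.1188, 0.1779]
eef_rot: [0.376, 0.927, -0.001, 0.0]
contact_force: [-0.1, 0.9, -0.8]
opening: 0.999
finger_force: 0.0
```

```bash
python3 st.py
python3 - <<'E'
from h import *
s=snap('wrist');t=snap('top')
im=np.ascontiguousarray(s['image'][:,:,::-1])
for z,col in((.084,(0,255,0)),):
  for a in np.linspace(0,2*np.pi,40):
    u=proj(s,[.455+.0315*np.cos(a),-.116+.0315*np.sin(a),z]); cv2.circle(im,tuple(int(q) for q in u),1,col,-1)
cv2.imwrite('pics/w3.png',im)
E
```

```text
clock 8.2
q [ 0.346  0.568 -0.295  2.054  0.302  0.559  0.638]
tool_pos [ 0.457 -0.119  0.178]
contact_force [-0.07   0.924 -0.782]
moment [-0.013  0.001  0.033]
opening 0.9989260381394122
finger_force 0.0
[[-0.718  0.696  0.   ]
 [ 0.696  0.718 -0.002]
 [-0.001 -0.001 -1.   ]] x-axis deg 135.86714097964474
```

View pics/w3.png

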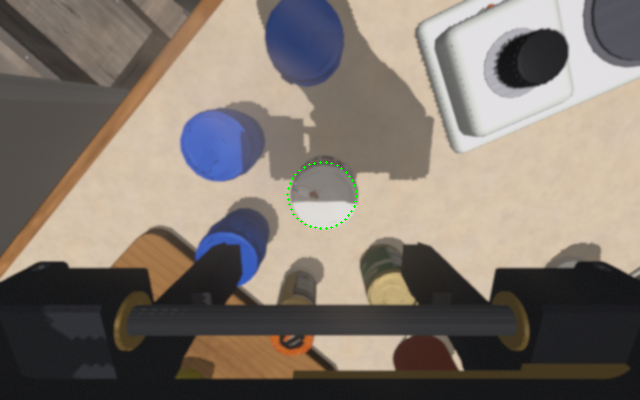

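The green circle at (0.455,-0.116) matches the lid at (322,196). Descending and gripping.

>>> carry_out(
  rows=[
    [[0.3, 0.1, 3], [0, 0, 0], 0],
    [[0.3, 0.1, 6], [0, 0, 0], 0],
    [[0.3, 0.1, 9], [0, 0, 0], 0],
    [[0.3, 0.1, 11.5], [0, 0, 0], 0],
    [[0.3, 0.1, 13.5], [0, 0, 0], 0],
    [[0.3, 0.1, 14.2], [0, 0, 0], 0],
    [[0.3, 0.1, 14.2], [0, 0, 0], 0],
    [[0.3, 0.1, 14.2], [0, 0, 0], 1],
    [[0.3, 0.1, 14.2], [0, 0, 0], 1],
    [[0.3, 0.1, 14.2], [0, 0, 0], 1],
    [[0.3, 0.1, 14.2], [0, 0, 0], 1],
    [[0.3, 0.1, 14.2], [0, 0, 0], 1],
  ],
  newtons=25,
)

```text
clock: 9.5
tool_pos: [0.4562, -0.1129, 0.036]
eef_rot: [0.373, 0.928, -0.0, 0.0]
contact_force: [-0.8, -0.7, 6.8]
opening: 0.706
finger_force: 25.1
```

```bash
python3 st.py
```

```text
clock 9.5
q [ 0.202  0.834 -0.094  2.159  0.438  0.166  0.513]
tool_pos [ 0.456 -0.113  0.036]
contact_force [-0.803 -0.68   6.848]
moment [-0.335  0.31  -0.01 ]
opening 0.7060404943449535
finger_force 25.1131340774009
[[-0.722  0.692  0.   ]
 [ 0.692  0.722 -0.001]
 [-0.001 -0.    -1.   ]] x-axis deg 136.22739311137255
```

Jar gripped (62 mm opening, 25 N). Lifting it clear, and refining the plate centre from the top view.

>>> carry_out(
  rows=[
    [[0, 0, -1], [0, 0, 0], 1],
    [[0, 0, -3], [0, 0, 0], 1],
    [[0, 0, -6], [0, 0, 0], 1],
    [[0, 0, -9], [0, 0, 0], 1],
    [[0, 0, -12], [0, 0, 0], 1],
    [[0, 0, -14], [0, 0, 0], 1],
    [[0, 0, -14], [0, 0, 0], 1],
  ],
)

```text
clock: 10.2
tool_pos: [0.4579, -0.1125, 0.1779]
eef_rot: [0.373, 0.928, 0.001, 0.003]
contact_force: [0.3, 0.1, -3.0]
opening: 0.712
finger_force: 24.5
```

```bash
python3 st.py
python3 - <<'E'
from h import *
np.set_printoptions(precision=4,suppress=True)
def fit(im,seed,lo,hi):
    g=cv2.medianBlur(cv2.cvtColor(im,cv2.COLOR_RGB2GRAY),3);m=((g>lo)&(g<hi)).astype(np.uint8)
    n,l,st,c=cv2.connectedComponentsWithStats(m);k=l[seed[1],seed[0]];b=(l==k).astype(np.uint8)
    cs=max(cv2.findContours(b,0,1)[0],key=len);return st[k],cv2.fitEllipse(cv2.convexHull(cs))
t=snap('top');g=cv2.cvtColor(t['image'],cv2.COLOR_RGB2GRAY);print(g[210,195:250:3])
st,e=fit(t['image'],(221,210),0,130);print(st,e,at(t,*e[0],.031))
w=cv2.imread('pics/w1.png')[:,:,::-1].copy();print(fit(w,(301,25),0,130))
E
```

```text
clock 10.2
q [ 0.345  0.567 -0.311  2.06   0.319  0.553  0.615]
tool_pos [ 0.458 -0.112  0.178]
contact_force [ 0.333  0.126 -3.017]
moment [ 0.026 -0.037  0.035]
opening 0.7120641857842173
finger_force 24.514489444554783
[[-0.722  0.691  0.006]
 [ 0.691  0.722 -0.001]
 [-0.005  0.004 -1.   ]] x-axis deg 136.25697683704
[198 219 118 101 103 104 103 104 104 104 104 105 107 108 108 112 218 222
 221]
[ 201  190   40   41 1276] ((220.5655059814453, 209.94163513183594), (39.399757385253906, 40.826290130615234), 35.44883346557617) [0.5383 0.2199 0.031 ]
(array([     0,      0,    640,    400, 129080], dtype=int32), ((272.01544189453125, 259.4620056152344), (519.5082397460938, 784.3453979492188), 107.93923950195312))
```

>>> carry_out(
  rows=[
    [[1.4, 2.5, 0], [0, 0, 0], 1],
    [[3.8, 6.6, 0], [0, 0, 0], 1],
    [[6.2, 10.8, 0], [0, 0, 0], 1],
    [[8.6, 15, 0], [0, 0, 0], 1],
    [[11, 19.2, 0], [0, 0, 0], 1],
    [[13.4, 23.4, 0], [0, 0, 0], 1],
    [[15.4, 26.8, 0], [0, 0, 0], 1],
    [[16.6, 29, 0], [0, 0, 0], 1],
    [[17.1, 29.7, 0], [0, 0, 0], 1],
    [[17.1, 29.7, 0], [0, 0, 0], 1],
    [[17.1, 29.7, 0], [0, 0, 0], 1],
  ],
)

```text
clock: 11.35
tool_pos: [0.5373, 0.2178, 0.1743]
eef_rot: [0.373, 0.928, -0.002, -0.0]
contact_force: [-0.6, -0.1, -2.2]
opening: 0.706
finger_force: 24.5
```

```bash
python3 st.py
python3 - <<'E'
from h import *
s=snap('wrist');im=np.ascontiguousarray(s['image'][:,:,::-1])
for c,col in(((.540,.220),(0,255,0)),):
  for a in np.linspace(0,2*np.pi,80):
    u=proj(s,[c[0]+.052*np.cos(a),c[1]+.052*np.sin(a),.031]); cv2.circle(im,tuple(int(q) for q in u),1,col,-1)
cv2.imwrite('pics/w4.png',im)
E
```

```text
clock 11.35
q [-0.319  0.69  -0.251  1.745  0.239  0.74   0.113]
tool_pos [0.537 0.218 0.174]
contact_force [-0.587 -0.112 -2.192]
moment [-0.022 -0.041 -0.013]
opening 0.7061001816898759
finger_force 24.51741801778553
[[-0.721  0.693 -0.002]
 [ 0.693  0.721 -0.003]
 [-0.001 -0.004 -1.   ]] x-axis deg 136.17141116131046
```

View pics/w4.png

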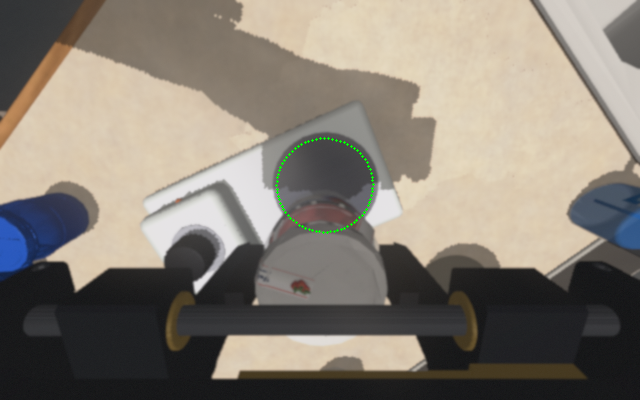

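The plate rim sits 2–3 px above the drawn circle (centre about (325,183)), so the true centre is near (0.539,0.222). Lowering onto it.

>>> carry_out(
  rows=[
    [[0.1, 0.4, 2], [0, 0, 0], 1],
    [[0.1, 0.4, 4], [0, 0, 0], 1],
    [[0.1, 0.4, 6], [0, 0, 0], 1],
    [[0.1, 0.4, 8], [0, 0, 0], 1],
    [[0.1, 0.4, 9.2], [0, 0, 0], 1],
    [[0.1, 0.4, 9.8], [0, 0, 0], 1],
    [[0.1, 0.4, 10.1], [0, 0, 0], 1],
    [[0.1, 0.4, 10.3], [0, 0, 0], 1],
    [[0.1, 0.4, 10.3], [0, 0, 0], 1],
    [[0.1, 0.4, 10.3], [0, 0, 0], 1],
  ],
)

```text
clock: 12.4
tool_pos: [0.5404, 0.2243, 0.0729]
eef_rot: [0.372, 0.928, 0.0, 0.0]
contact_force: [0.3, -0.2, -2.2]
opening: 0.709
finger_force: 24.5
```

```bash
python3 st.py
```

```text
clock 12.4
q [-0.359  0.842 -0.197  1.801  0.295  0.526  0.06 ]
tool_pos [0.54  0.224 0.073]
contact_force [ 0.329 -0.153 -2.221]
moment [-0.076  0.058  0.007]
opening 0.7086594827841376
finger_force 24.517875057645142
[[-0.723  0.691  0.001]
 [ 0.691  0.723  0.001]
 [-0.     0.001 -1.   ]] x-axis deg 136.2799478607721
```

>>> carry_out(
  rows=[
    [[0, -0.1, 0.1], [0, 0, 0], 1],
    [[0, -0.1, 0.2], [0, 0, 0], 1],
    [[0, -0.1, 0.3], [0, 0, 0], 1],
    [[0, -0.1, 0.4], [0, 0, 0], 1],
    [[0, -0.1, 0.5], [0, 0, 0], 1],
    [[0, -0.1, 0.5], [0, 0, 0], 1],
  ],
)

```text
clock: 13.0
tool_pos: [0.5393, 0.2234, 0.0672]
eef_rot: [0.372, 0.928, 0.0, -0.0]
contact_force: [-0.9, 0.9, -2.1]
opening: 0.708
finger_force: 24.5
```

>>> carry_out(
  rows=[
    [[0, 0, 0.05], [0, 0, 0], 1],
    [[0, 0, 0.1], [0, 0, 0], 1],
    [[0, 0, 0.15], [0, 0, 0], 1],
    [[0, 0, 0.2], [0, 0, 0], 1],
    [[0, 0, 0.2], [0, 0, 0], 1],
  ],
)

```text
clock: 13.5
tool_pos: [0.5393, 0.2235, 0.067]
eef_rot: [0.372, 0.928, 0.0, 0.0]
contact_force: [-3.7, -1.0, 13.5]
opening: 0.706
finger_force: 25.5
```

Contact with about 15 N of support. Opening, rising straight up, then moving back above the selector.

>>> carry_out(
  rows=[
    [[0, 0, 0], [0, 0, 0], 0],
    [[0, 0, 0], [0, 0, 0], 0],
    [[0, 0, 0], [0, 0, 0], 0],
    [[0, 0, 0], [0, 0, 0], 0],
    [[0, 0, -2], [0, 0, 0], 0],
    [[0, 0, -5.5], [0, 0, 0], 0],
    [[0, 0, -10], [0, 0, 0], 0],
    [[-1.2, -2.6, -10], [0, 0, 0], 0],
    [[-2.9, -6.4, -10], [0, 0, 0], 0],
    [[-4.6, -10.2, -10], [0, 0, 0], 0],
    [[-5.8, -13, -10], [0, 0, 0], 0],
    [[-6, -13.2, -10], [0, 0, 0], 0],
  ],
)

```text
clock: 14.7
tool_pos: [0.4893, 0.0812, 0.165]
eef_rot: [0.375, 0.927, -0.002, -0.001]
contact_force: [-0.9, 0.6, -0.1]
opening: 0.996
finger_force: 0.0
```

```bash
python3 st.py
python3 - <<'E'
from h import *
s=snap('wrist');t=snap('top');im=np.ascontiguousarray(s['image'][:,:,::-1])
for c,rr,z,col in(((.491,.085),.02,.096,(0,255,0)),((.539,.222),.052,.031,(0,255,255)),((.539,.222),.0315,.115,(0,0,255))):
  for a in np.linspace(0,2*np.pi,60):
    u=proj(s,[c[0]+rr*np.cos(a),c[1]+rr*np.sin(a),z]); cv2.circle(im,tuple(int(q) for q in u),1,col,-1)
A=cv2.resize(np.ascontiguousarray(t['image'][150:300,180:420,::-1]),(560,350),interpolation=2)
cv2.imwrite('pics/w5.png',np.vstack([cv2.resize(im[:260],(560,228)),A]))
E
```

```text
clock 14.7
q [-0.095  0.613 -0.261  1.997  0.284  0.57   0.251]
tool_pos [0.489 0.081 0.165]
contact_force [-0.909  0.632 -0.101]
moment [-0.103 -0.043 -0.017]
opening 0.9958426121992143
finger_force 0.0
[[-0.719  0.695 -0.003]
 [ 0.695  0.719 -0.004]
 [-0.    -0.005 -1.   ]] x-axis deg 135.9421149228594
```

View pics/w5.png

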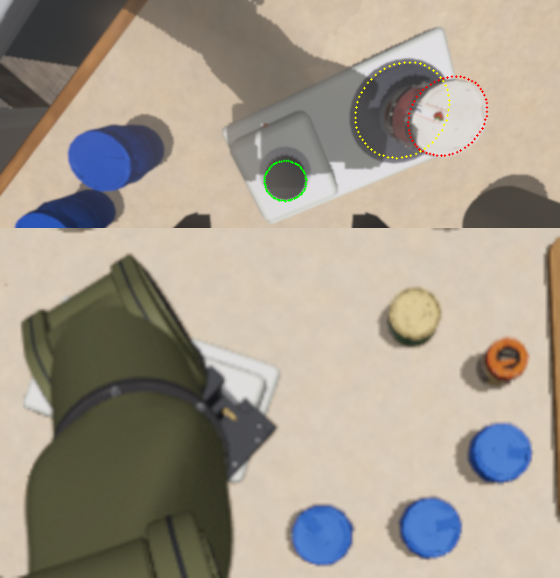

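All the drawn circles line up: selector at (285,180), plate, and the jar lid at (450,116), so the jar is upright and centred. The bystanders haven't moved. Descending and gripping the selector.

>>> carry_out(
  rows=[
    [[0.1, 0.3, 2], [0, 0, 0], 0.2],
    [[0.1, 0.3, 4], [0, 0, 0], 0.2],
    [[0.1, 0.3, 6], [0, 0, 0], 0.2],
    [[0.1, 0.3, 8], [0, 0, 0], 0.2],
    [[0.1, 0.3, 9.2], [0, 0, 0], 0.2],
    [[0.1, 0.3, 9.6], [0, 0, 0], 0.2],
    [[0.1, 0.3, 9.6], [0, 0, 0], 1],
    [[0.1, 0.3, 9.6], [0, 0, 0], 1],
    [[0.1, 0.3, 9.6], [0, 0, 0], 1],
    [[0.1, 0.3, 9.6], [0, 0, 0], 1],
    [[0.1, 0.3, 9.6], [0, 0, 0], 1],
    [[0.1, 0.3, 9.6], [0, 0, 0], 1],
  ],
  newtons=30,
)

```text
clock: 16.0
tool_pos: [0.4893, 0.0854, 0.0697]
eef_rot: [0.374, 0.928, -0.004, -0.002]
contact_force: [-5.2, -6.4, 5.6]
opening: 0.436
finger_force: 30.0
```

```bash
python3 st.py
```

```text
clock 16.0
q [-0.17   0.782 -0.16   2.06   0.362  0.335  0.176]
tool_pos [0.489 0.085 0.07 ]
contact_force [-5.242 -6.412  5.6  ]
moment [-1.33   1.188 -0.03 ]
opening 0.43599643640183894
finger_force 29.99891370534897
[[-0.721  0.693 -0.007]
 [ 0.693  0.721 -0.006]
 [ 0.001 -0.009 -1.   ]] x-axis deg 136.13479369445378
```

>>> carry_out(
  rows=[
    [[0, -0.2, 0], [0, 0, 6], 1],
    [[0, -0.2, 0], [0, 0, 12], 1],
    [[0, -0.2, 0], [0, 0, 18], 1],
    [[0, -0.2, 0], [0, 0, 24], 1],
    [[0, -0.2, 0], [0, 0, 30], 1],
    [[0, -0.2, 0], [0, 0, 36], 1],
    [[0, -0.2, 0], [0, 0, 42], 1],
    [[0, -0.2, 0], [0, 0, 48], 1],
    [[0, -0.2, 0], [0, 0, 54], 1],
    [[0, -0.2, 0], [0, 0, 60], 1],
    [[0, -0.2, 0], [0, 0, 66], 1],
    [[0, -0.2, 0], [0, 0, 72], 1],
  ],
)

```text
clock: 17.2
tool_pos: [0.4915, 0.086, 0.0698]
eef_rot: [0.849, 0.529, -0.0, 0.001]
contact_force: [1.1, -5.0, -0.3]
opening: 0.437
finger_force: 30.0
```

```bash
python3 st.py
```

```text
clock 17.2
q [-0.316  0.785  0.081  2.068 -0.192  0.295 -0.531]
tool_pos [0.492 0.086 0.07 ]
contact_force [ 1.104 -5.    -0.33 ]
moment [-0.974  0.25   0.157]
opening 0.43679092569691796
finger_force 29.9820676445961
[[ 0.44   0.898  0.   ]
 [ 0.898 -0.44  -0.002]
 [-0.001  0.001 -1.   ]] x-axis deg 63.901130318131464
```

>>> carry_out(
  rows=[
    [[0, 0, 0], [0, 0, 0], 1],
    [[0, 0, 0], [0, 0, 0], 1],
  ],
)

```text
clock: 17.4
tool_pos: [0.4915, 0.0861, 0.0697]
eef_rot: [0.847, 0.532, -0.0, 0.001]
contact_force: [0.4, -5.4, 0.9]
opening: 0.437
finger_force: 30.0
```

```bash
python3 st.py
```

```text
clock 17.4
q [-0.316  0.785  0.08   2.068 -0.189  0.295 -0.527]
tool_pos [0.492 0.086 0.07 ]
contact_force [ 0.413 -5.381  0.875]
moment [-1.195  0.305  0.019]
opening 0.4371804088203748
finger_force 29.98886525630951
[[ 0.434  0.901  0.   ]
 [ 0.901 -0.434 -0.002]
 [-0.001  0.001 -1.   ]] x-axis deg 64.25829952352686
```

Turned 71.9° with residual torque near zero, so it's sitting in the third detent. Releasing and withdrawing upward.

>>> carry_out(
  rows=[
    [[0, 0, 0], [0, 0, 0], 0],
    [[0, 0, 0], [0, 0, 0], 0],
    [[0, 0, 0], [0, 0, 0], 0],
    [[0, 0, 0], [0, 0, 0], 0],
    [[0, 0, -2], [0, 0, 0], 0],
    [[0, 0, -5], [0, 0, 0], 0],
    [[0, 0, -9], [0, 0, 0], 0],
    [[0, 0, -13], [0, 0, 0], 0],
    [[0, 0, -15], [0, 0, 0], 0],
    [[0, 0, -15], [0, 0, 0], 0],
    [[0, 0, -15], [0, 0, 0], 0],
  ],
)

```text
clock: 18.5
tool_pos: [0.4912, 0.0883, 0.2192]
eef_rot: [0.847, 0.532, 0.0, -0.0]
contact_force: [-0.5, 0.7, -0.0]
opening: 1.004
finger_force: 0.0
```

```bash
python3 st.py
python3 - <<'E'
from h import *
s=snap('wrist');t=snap('scene')
A=cv2.resize(np.ascontiguousarray(t['image'][170:280,200:420,::-1]),(560,280),interpolation=2)
cv2.imwrite('pics/w6.png',np.vstack([cv2.resize(np.ascontiguousarray(s['image'][:260,:,::-1]),(560,228)),A]))
E
```

```text
clock 18.5
q [-0.382  0.529  0.174  1.948 -0.141  0.676 -0.569]
tool_pos [0.491 0.088 0.219]
contact_force [-0.466  0.718 -0.009]
moment [-0.087  0.082 -0.062]
opening 1.0041856653904129
finger_force 0.0
[[ 0.433  0.901  0.   ]
 [ 0.901 -0.433  0.   ]
 [ 0.    -0.    -1.   ]] x-axis deg 64.31903167102064
```

View pics/w6.png

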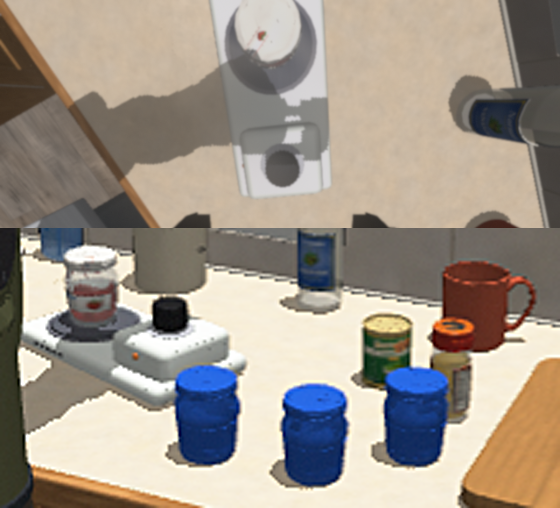

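The jar stands upright in the middle of the steel plate (lower view, about (92,290)). The selector is free and the bystanders are where they were, so I'm handing in.

```bash
python3 -c "
from plant import r
print(r.finish_job())"
```

```text
the job is handed in; nothing more can be done
None
```

I turned the selector to its off stop, stood the jam jar upright in the middle of the steel plate, turned the selector up 72° (three clicks) and handed the job in at about 18.6 s; the bystanders looked unmoved in the last pictures, and no verdict came back.

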